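# Spice tins back on the shelf by height

## Robot

A 6-joint arm with a two-finger parallel gripper is mounted at the origin on the work surface. World frame = base frame: x ahead of the robot, y to its left, z up, the work surface at z = 0. Lengths are in m, angles in rad, forces in N, time in s.
With the tool pointing down it reaches from about 0.35 to 0.875 m from the base axis. Payload 4.2 kg.
Tool frame: the origin (TCP) lies at the very end of the fingers, on their centre line; the grasp point (between the pads) lies 19 mm behind it; z points along the fingers, y is the line along which they close (so a half turn about z gives the same grasp; the last joint's range is limited). The gripper opens to 87 mm and grips with 3 to 60 N. Pads are 19 mm wide; open, the fingers measure 117 mm over their backs; the gripper's body (75 mm by 190 mm) begins 51 mm behind the grasp point.
Start: joints at [-0.935, 0.385, 0.008, 0, -1.194, -0.259], TCP at [0.23, -0.581, 0.192] pointing down, gripper open.
Joint ranges: [-3.14, 3.14], [-1.21, 2.06], [-1.07, 1.41], [-3.16, 2.05], [-2.99, -0.16], [-3.1, 3.1]. Speed limits (rad/s): [2.79, 2.79, 3.14, 3.14, 3.14, 3.14].

## Interface

Orientations are given as a rotation vector (axis times angle).
In Python, from cell import arm gives the robot as it stands. The module is installed in compiled form; this text tells all that it offers.
- The arm moves only by the tool servo_tool, never from a script. Its argument "moves" is a list of rows, each a list of 3 entries, a list of its own where there are three numbers: the shift along the world's x, y, z in mm, then the turn about the world's z in degrees, then the opening, from -1 (shut) to 1 (fully open). In form: [[[x, y, z], twist, hand], ...]. A call has 1 to 10 rows; each row shifts and turns the commanded pose from where the row before left it; what a row does not reach is not made up. A row lasts 1/10 s, in which the tool goes at most 50 mm and 8.59 degrees, less where a joint would pass 70% of its speed; a pose out of reach is approached as far as the arm can. A call with a gripper value outside its range is refused whole. The fingers move at their own pace and stop on an object; "squeeze" is the grip in N (left out, the last holds). Time passes only in rows, so rows that do not move let the fingers close. It gives the time, the measured TCP pose, the force, the opening and the grip force at its end, in the units of the state.
- arm.get_obs(): the state, without advancing time (a new reading comes with each control period).
- arm.read_camera(name): name is "scene" or "top" or "wrist"; returns (picture, depth): 420x560x3 uint8, red, green, blue; 420x560 float32, m along the optical axis (not along the pixel's ray), 0 where there is no reading.
- arm.camera_model(name): a dict with "K" (3x3 intrinsics, pixels), "xyz" and "rotation" of the camera in the world. Camera axes: x right, y down, z forward; pixel columns grow to the right and rows downward; lengths in m; the calibration is good to about 2 mm. A picture is of the moment at which its call begins: read the wrist's pose just before it. camera_model takes no time and is no camera call; for the wrist camera it gives the pose at the moment of the call.
- arm.finish_job(): hands the job in; it is judged then, once.
The state is a dict: "clock": time; "joints": joint angles; "qvel": joint speeds; "tau": joint torques, N m; "tool_pos": TCP position; "tool_rot": TCP orientation; "force": force on the tool from outside, world axes, zero at the start; "torque": the same for the moment, N m; "opening": finger opening in m; "grip_force": force on a finger pad.
Only numpy, scipy, OpenCV 4.12 (cv2) and the standard library are available. Lean on these libraries where they do the work, as an engineer would, in place of code of your own. Each camera call takes 0.05 s, during which the arm holds its last target. There are 200 camera calls.

## Task

Put the four spice tins from the table back upright on the eucalyptus shelf, each centred on one of the four pale round marks, lined up by height: the tallest on the mark next to the salt pot, then stepping down to the shortest next to the glass tumbler. Keep the tins upright on the way, and leave the salt pot and the tumbler standing where they are.

Things in the scene. Friction and masses are not known exactly. Their poses are not given: they have to be found in the camera images.
- tin_blue: blue painted round spice tin with a pressed-on lid of the same colour and a pale band round its middle, the tallest of the four: 130 mm high, 56 mm across, a plain upright cylinder, about 260 g; loose on the table. Origin at the centre of its underside, z up along the tin.
- tin_yellow: yellow painted round spice tin with a pressed-on lid of the same colour and a pale band round its middle, the second tallest of the four: 110 mm high, 56 mm across, a plain upright cylinder, about 220 g; loose on the table. Origin at the centre of its underside, z up along the tin.
- tin_green: green painted round spice tin with a pressed-on lid of the same colour and a pale band round its middle, the second shortest of the four: 90 mm high, 56 mm across, a plain upright cylinder, about 180 g; loose on the table. Origin at the centre of its underside, z up along the tin.
- tin_red: red painted round spice tin with a pressed-on lid of the same colour and a pale band round its middle, the shortest of the four: 70 mm high, 56 mm across, a plain upright cylinder, about 140 g; loose on the table. Origin at the centre of its underside, z up along the tin.
- mark_a: a pale round mark, 60 mm across, flat on the top of the dark eucalyptus shelf (a plank 150 mm deep and 45 mm thick on bricks, its top 110 mm above the table): bare wood where a tin has always stood. One of four alike, about 100 mm apart in a straight row along the shelf; the letters tell nothing of their order. Origin at the centre of the mark, at the shelf's top; x points across the shelf, y along it.
- mark_b: a pale round mark, 60 mm across, flat on the top of the dark eucalyptus shelf (a plank 150 mm deep and 45 mm thick on bricks, its top 110 mm above the table): bare wood where a tin has always stood. One of four alike, about 100 mm apart in a straight row along the shelf; the letters tell nothing of their order. Origin at the centre of the mark, at the shelf's top; x points across the shelf, y along it.
- mark_c: a pale round mark, 60 mm across, flat on the top of the dark eucalyptus shelf (a plank 150 mm deep and 45 mm thick on bricks, its top 110 mm above the table): bare wood where a tin has always stood. One of four alike, about 100 mm apart in a straight row along the shelf; the letters tell nothing of their order. Origin at the centre of the mark, at the shelf's top; x points across the shelf, y along it.
- mark_d: a pale round mark, 60 mm across, flat on the top of the dark eucalyptus shelf (a plank 150 mm deep and 45 mm thick on bricks, its top 110 mm above the table): bare wood where a tin has always stood. One of four alike, about 100 mm apart in a straight row along the shelf; the letters tell nothing of their order. Origin at the centre of the mark, at the shelf's top; x points across the shelf, y along it.
- salt_pot: white ceramic salt pot with a blue band and a knobbed lid, 78 mm across and 97 mm high, standing on the shelf in line with the marks, about 110 mm beyond one end of their row (either end). Origin at the centre of its underside.
- tumbler: clear glass tumbler, 70 mm across and 95 mm high, open at the top, standing on the shelf in line with the marks, about 110 mm beyond the other end of their row. Origin at the centre of its underside.
Mind the look-alikes: they are no part of the job. What is shaped like the salt_pot but black or pink is not meant.

How it is judged:
By the outcome, as a careful person would: the job done as asked, in the order asked, and still so for the second after the job is handed in, with the robot touching nothing.
It also fails if it takes over 99 s, if anything falls off the work surface, if the arm or the gripper's body presses on something with over 40 N, if the wrist force passes 120 N, or if a joint passes its speed limit or range.

## Working session

There is one attempt and no reset: what is moved stays moved. The work goes in short steps, Python scripts to look and compute and a tool call to move; the robot and the scene stay as the last step left them, time stands still between calls to the robot, and variables do not carry over. Pictures are saved under pics/ and viewed, at most 14 in all, crops included, and the job is handed in when it is done.

Besides the shell and the picture viewer there is one more tool, called after "Request:" as a command line: name --argument value ..., lists and objects as JSON in quotes. servo_tool: Moves the arm, as the interface text tells. Its arguments: {"type":"object","properties":{"moves":{"type":"array"},"squeeze":{"type":"number"}},"required":["moves"]}

```bash
mkdir -p pics
cat > h.py <<'E'
import numpy as np, cv2
from cell import arm
def shot(n,f):
    m=arm.camera_model(n); p,d=arm.read_camera(n)
    cv2.imwrite('pics/'+f+'.png',p[:,:,::-1]); np.savez('pics/'+f+'.npz',p=p,d=d,K=m['K'],t=m['xyz'],R=m['rotation']); return p,d,m
def world(d,K,t,R):
    v,u=np.mgrid[:d.shape[0],:d.shape[1]]
    c=np.stack([(u-K[0,2])/K[0,0]*d,(v-K[1,2])/K[1,1]*d,d],-1)
    return c@np.array(R).T+np.array(t)
E
python3 - <<'E'
from h import *
for n in('scene','top'):
    p,d,m=shot(n,n+'0'); print(n,m['xyz'],np.round(m['rotation'],3).tolist(),np.shape(m['rotation']))
s=arm.get_obs(); print({k:np.round(s[k],3) for k in('clock','tool_pos','tool_rot','opening','joints')})
E
```

```text
scene [1.31736794 0.49869677 0.68737048] [-1.127, -2.149, 1.137] (3,)
top [0.35213367 0.00809428 1.05187733] [-2.062, 2.159, -0.233] (3,)
{'clock': np.float64(0.1), 'tool_pos': array([ 0.23 , -0.581,  0.191]), 'tool_rot': array([ 5.880e-01, -3.086e+00, -3.000e-03]), 'opening': np.float64(0.087), 'joints': array([-0.935,  0.385,  0.007, -0.   , -1.194, -0.259])}
```

```bash
sed -i 's/R=m\[.rotation.\]/R=cv2.Rodrigues(np.array(m["rotation"],float))[0]/' h.py
python3 - <<'E'
import numpy as np,cv2
for n in('scene0','top0'):
    z=dict(np.load(f'pics/{n}.npz')); 
    if z['R'].size==3: z['R']=cv2.Rodrigues(z['R'])[0]; np.savez(f'pics/{n}.npz',**z)
E
```

```text
(no output)
```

View pics/top0.png

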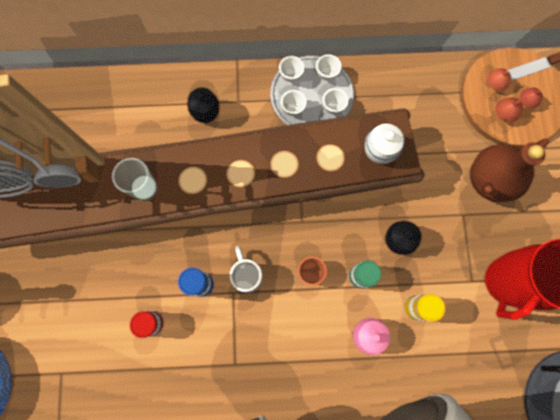

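View pics/scene0.png

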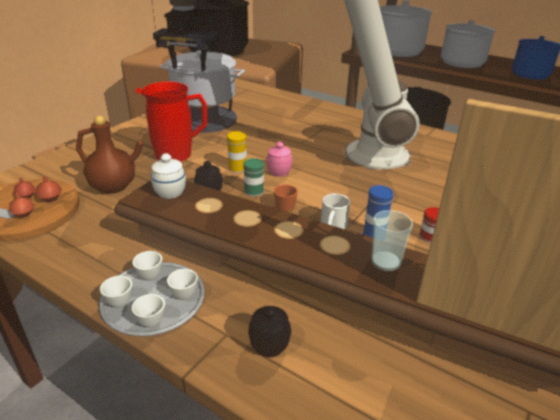

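The top view shows the salt pot at (385,143), marks at (330,158), (284,164), (240,173) and (193,180), and the tumbler at (133,178). The tins are at blue (193,282), red (145,324), green (366,274) and yellow (428,308). A chopping board stands at the left end of the shelf. In the scene view the order from the salt pot to the tumbler is the same.

Run:
```python
from h import *
z=np.load('pics/top0.npz'); W=world(z['d'],z['K'],z['t'],z['R']); p=z['p']
hsv=cv2.cvtColor(p,cv2.COLOR_RGB2HSV)
def rep(name,c,r,zr,cond=None):
    v,u=np.mgrid[:420,:560]; m=(np.hypot(u-c[0],v-c[1])<r)&(W[...,2]>zr[0])&(W[...,2]<zr[1])&(z['d']>0)
    if cond is not None: m&=cond
    q=W[m].astype(np.float32); 
    (c2,r2)=cv2.minEnclosingCircle(q[:,:2]); print(name,len(q),'mean',q.mean(0).round(4),'circ',np.round(c2,4),round(r2,4))
for n,c,h in(('blue',(193,282),.13),('red',(145,324),.07),('green',(366,274),.09),('yellow',(428,308),.11)): rep(n,c,26,(h-.006,h+.008))
S,V=hsv[...,1].astype(int),hsv[...,2].astype(int)
for i,c in enumerate([(330,158),(284,164),(240,173),(193,180)]): rep('mark%d'%i,c,22,(.1,.12),(V>150))
rep('salt',(385,143),28,(.13,.25)); rep('tumb',(133,178),32,(.12,.23))
for n,c,r in(('blackpot',(403,238),22),('pink',(372,337),22),('mug',(245,275),25),('cup',(312,271),18),('pitcher',(525,280),40),('board',(60,120),60)):rep(n,c,r,(.02,.6))
ps=W[280,20:40],W[100,60]
print(W[60:240:20,[10,40,70,100,115]][...,:].round(3).tolist())
print(z['K'])
m=arm.camera_model('wrist');print(m)
```

```text
Traceback (most recent call last):
cv2.error: OpenCV(4.12.0) /io/opencv/modules/imgproc/src/shapedescr.cpp:201: error: (-215:Assertion failed) count >= 0 && (depth == CV_32F || depth == CV_32S) in function 'minEnclosingCircle'
```

Run:
```python
from h import *
z=np.load('pics/top0.npz'); W=world(z['d'],z['K'],z['t'],z['R']); p=z['p']
print(z['R'].round(3),z['K'])
for n,c in dict(blue=(193,282),red=(145,324),green=(366,274),yellow=(428,308),m0=(330,158),m3=(193,180),table=(300,350),salt=(385,143)).items(): print(n,z['d'][c[1],c[0]],W[c[1],c[0]].round(3),p[c[1],c[0]])
```

```text
[[-0.046 -0.976  0.212]
 [-0.999  0.045 -0.011]
 [ 0.001 -0.212 -0.977]] [[455.00018039   0.         278.85612181]
 [  0.         455.00018039 210.56340055]
 [  0.           0.           1.        ]]
blue 0.91161877 [0.414 0.177 0.13 ] [ 45 105 185]
red 0.9527457 [0.335 0.288 0.07 ] [221  37  22]
green 0.9598193 [ 0.417 -0.18   0.086] [ 86 160 117]
yellow 0.9254121 [ 0.341 -0.296  0.106] [251 220  19]
m0 0.98801816 [ 0.668 -0.119  0.111] [246 220 150]
m3 0.9789948 [0.632 0.179 0.109] [196 155 107]
table 1.0116997 [ 0.262 -0.036 -0.003] [225 158  99]
salt 0.9149837 [ 0.669 -0.221  0.187] [254 253 250]
```

```bash
cat > m.py <<'E'
from h import *
z=np.load('pics/top0.npz'); W=world(z['d'],z['K'],z['t'],z['R']); p=z['p']
hsv=cv2.cvtColor(p,cv2.COLOR_RGB2HSV)
v,u=np.mgrid[:420,:560]
def rep(name,c,r,zr,cond=True):
    m=(np.hypot(u-c[0],v-c[1])<r)&(W[...,2]>zr[0])&(W[...,2]<zr[1])&(z['d']>0)&cond
    q=W[m].astype(np.float32)
    if len(q)<4: print(name,'none');return
    lo,hi=q.min(0),q.max(0)
    print(name,len(q),'mean',q.mean(0).round(4),'mid',((lo+hi)/2).round(4)[:2],'ext',(hi-lo).round(3),'ztop',hi[2].round(3))
for n,c,h in(('blue',(193,282),.13),('red',(145,324),.07),('green',(366,274),.09),('yellow',(428,308),.11)): rep(n,c,26,(h-.009,h+.009))
V=hsv[...,2]
for i,c in enumerate([(330,158),(284,164),(240,173),(193,180)]): rep('mark%d'%i,c,20,(.1,.12),V>150)
rep('salt',(385,143),28,(.13,.25)); rep('tumb',(133,178),32,(.12,.23))
for n,c,r in(('blackpot',(403,238),22),('pink',(372,337),22),('mug',(245,272),25),('cup',(312,271),18),('pitcher',(525,280),45),('farblack',(203,105),22)):rep(n,c,r,(.02,.6))
for b in range(60,250,15): print(b,[tuple(W[b,a].round(2)) for a in(10,40,70,95)])
E
python3 m.py
```

```text
blue 611 mean [0.4161 0.1809 0.1281] mid [0.417  0.1817] ext [0.054 0.056 0.012] ztop 0.133
red 589 mean [0.3354 0.2949 0.0682] mid [0.3354 0.2954] ext [0.054 0.056 0.013] ztop 0.074
green 559 mean [ 0.4182 -0.1822  0.0877] mid [ 0.4186 -0.1824] ext [0.055 0.055 0.01 ] ztop 0.092
yellow 617 mean [ 0.3427 -0.3005  0.1075] mid [ 0.3422 -0.3008] ext [0.054 0.056 0.012] ztop 0.113
mark0 623 mean [ 0.6703 -0.1189  0.1101] mid [ 0.671  -0.1188] ext [0.061 0.062 0.011] ztop 0.117
mark1 606 mean [ 0.6602 -0.0183  0.1102] mid [ 0.6608 -0.0182] ext [0.062 0.061 0.01 ] ztop 0.116
mark2 600 mean [0.6441 0.0772 0.1103] mid [0.6435 0.0775] ext [0.064 0.057 0.009] ztop 0.115
mark3 540 mean [0.6325 0.1805 0.1105] mid [0.6338 0.181 ] ext [0.058 0.056 0.01 ] ztop 0.115
salt 1179 mean [ 0.6719 -0.2205  0.177 ] mid [ 0.6778 -0.226 ] ext [0.071 0.075 0.08 ] ztop 0.211
tumb 1159 mean [0.6235 0.2881 0.1712] mid [0.62   0.2848] ext [0.07  0.07  0.089] ztop 0.209
blackpot 993 mean [ 0.4937 -0.2699  0.0686] mid [ 0.4975 -0.2745] ext [0.076 0.071 0.078] ztop 0.099
pink 1071 mean [ 0.2896 -0.1813  0.0702] mid [
[... 2694 characters left out ...]
np.float64(0.11))]
210 [(np.float64(0.58), np.float64(0.57), np.float64(0.11)), (np.float64(0.58), np.float64(0.5), np.float64(0.11)), (np.float64(0.58), np.float64(0.44), np.float64(0.11)), (np.float64(0.58), np.float64(0.39), np.float64(0.11))]
225 [(np.float64(0.55), np.float64(0.56), np.float64(0.11)), (np.float64(0.55), np.float64(0.5), np.float64(0.11)), (np.float64(0.55), np.float64(0.44), np.float64(0.11)), (np.float64(0.54), np.float64(0.39), np.float64(0.1))]
240 [(np.float64(0.52), np.float64(0.57), np.float64(0.1)), (np.float64(0.52), np.float64(0.51), np.float64(0.1)), (np.float64(0.53), np.float64(0.49), np.float64(-0.0)), (np.float64(0.53), np.float64(0.43), np.float64(-0.0))]
```

Request:
servo_tool --moves '[[[10,10,40],4,1],[[15,15,40],8,1],[[15,25,40],8,1],[[15,40,20],8,1],[[20,40,0],8,1],[[20,45,0],8,1],[[20,45,0],8,1],[[20,45,0],8,1],[[15,45,0],8,1],[[15,45,0],8,1]]'

```text
clock: 1.1
tool_pos: [0.395, -0.2241, 0.3317]
tool_rot: [2.369, -2.063, -0.001]
force: [0.8, -0.0, 0.0]
opening: 0.0868
grip_force: 0.0
```

Request:
servo_tool --moves '[[[5,40,0],-0.7,1],[[5,45,0],0,1],[[5,45,0],0,1],[[5,45,0],0,1],[[2,45,0],0,1],[[0,45,0],0,1],[[0,45,0],0,1],[[0,45,0],0,1],[[0,40,0],0,1],[[0,11,0],0,1]]'

```text
clock: 2.1
tool_pos: [0.4165, 0.1829, 0.3311]
tool_rot: [2.354, -2.079, -0.001]
force: [-0.2, -0.8, -0.0]
opening: 0.0868
grip_force: 0.0
```

Run:
```python
from h import *
s=arm.get_obs(); p,d,m=shot('wrist','w1'); print(s['tool_pos'].round(4),s['tool_rot'].round(3),m)
```

```text
[0.4165 0.1829 0.3311] [ 2.354e+00 -2.079e+00 -1.000e-03] {'K': array([[377.78093815,   0.        , 269.78837659],
       [  0.        , 377.78093815, 205.76135678],
       [  0.        ,   0.        ,   1.        ]]), 'xyz': array([0.42561159, 0.11600256, 0.52304566]), 'rotation': array([ 0.19023834, -3.09414482, -0.39756989])}
```

View pics/w1.png

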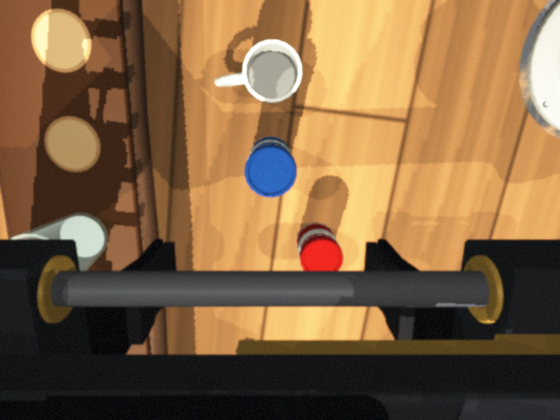

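The wrist picture shows blue at (270,168), red at (320,250), and two marks at (62,40) and (72,145). I'll measure them from this view.

```bash
cat > w.py <<'E'
from h import *
import sys
def meas(f,items):
    z=np.load(f'pics/{f}.npz'); W=world(z['d'],z['K'],z['t'],z['R']); V=z['p'].max(2); v,u=np.mgrid[:420,:560]
    for n,c,r,h in items:
        m=(np.hypot(u-c[0],v-c[1])<r)&(abs(W[...,2]-h)<.009)&(z['d']>0)
        if n[0]=='m': m&=(V>cv2.threshold(V[m].reshape(-1,1),0,255,cv2.THRESH_OTSU)[0])
        q=W[m]; lo,hi=q.min(0),q.max(0); print(n,len(q),'mean',q.mean(0).round(4),'mid',((lo+hi)/2).round(4)[:2],'ext',(hi-lo).round(3))
E
python3 - <<'E'
from w import *
meas('w1',[('blue',(270,168),45,.13),('mark2',(62,40),40,.11),('mark3',(72,145),36,.11)])
meas('top0',[('mark%d'%i,c,24,.11) for i,c in enumerate([(330,158),(284,164),(240,173),(193,180)])])
E
```

```text
blue 2155 mean [0.4172 0.1804 0.128 ] mid [0.417  0.1811] ext [0.055 0.055 0.01 ]
mark2 2959 mean [0.644  0.0771 0.1103] mid [0.6441 0.0773] ext [0.062 0.058 0.006]
mark3 2382 mean [0.6334 0.1802 0.1103] mid [0.6379 0.1789] ext [0.068 0.063 0.005]
mark0 577 mean [ 0.6703 -0.1187  0.1102] mid [ 0.6709 -0.119 ] ext [0.061 0.058 0.011]
mark1 559 mean [ 0.6606 -0.0185  0.1103] mid [ 0.6602 -0.0173] ext [0.058 0.059 0.01 ]
mark2 580 mean [0.6442 0.0769 0.1103] mid [0.6435 0.0766] ext [0.064 0.055 0.009]
mark3 563 mean [0.6328 0.1806 0.1105] mid [0.6384 0.1728] ext [0.067 0.073 0.01 ]
```

Request:
servo_tool --moves '[[[0,-2,-35],0,1],[[0,0,-45],0,1],[[0,0,-45],0,1],[[0,0,-40],0,1],[[0,0,-35],0,1],[[0,0,-25],0,1],[[0,0,-15],0,1],[[0,0,-5],0,1],[[0,0,0],0,0.5],[[0,0,0],0,-1]]' --squeeze 25

```text
clock: 3.15
tool_pos: [0.4177, 0.1779, 0.088]
tool_rot: [-2.349, 2.083, -0.001]
force: [-0.1, -0.6, 0.1]
opening: 0.0777
grip_force: 0.0
```

Request:
servo_tool --moves '[[[0,0,0],0,-1],[[0,0,0],0,-1],[[0,0,0],0,-1],[[0,0,0],0,-1]]'

```text
clock: 3.55
tool_pos: [0.4171, 0.178, 0.0876]
tool_rot: [-2.351, 2.083, -0.0]
force: [-1.5, -0.0, 3.6]
opening: 0.0557
grip_force: 25.0
```

Request:
servo_tool --moves '[[[0,0,15],0,-1],[[0,0,30],0,-1],[[0,0,40],0,-1],[[0,0,40],0,-1],[[0,0,25],0,-1],[[0,-15,10],0,-1],[[5,-30,0],0,-1],[[10,-35,0],0,-1],[[10,-40,0],0,-1],[[15,-40,0],0,-1]]'

```text
clock: 4.55
tool_pos: [0.4552, 0.0158, 0.2455]
tool_rot: [2.35, -2.082, -0.004]
force: [1.6, 1.0, -2.6]
opening: 0.0551
grip_force: 25.0
```

Request:
servo_tool --moves '[[[25,-40,0],0,-1],[[35,-40,0],0,-1],[[35,-35,0],0,-1],[[35,-20,0],0,-1],[[35,-5,0],0,-1],[[25,0,0],0,-1],[[15,0,0],0,-1],[[5,0,0],0,-1],[[0,0,0],0,-1],[[0,0,0],0,-1]]'

```text
clock: 5.55
tool_pos: [0.6637, -0.1199, 0.2464]
tool_rot: [2.35, -2.083, -0.003]
force: [0.2, 0.6, -2.7]
opening: 0.0554
grip_force: 25.0
```

Request:
servo_tool --moves '[[[4,-1,-15],0,-1],[[3,-1,-15],0,-1],[[0,0,-10],0,-1],[[0,0,-4],0,-1],[[0,0,0],0,-1],[[0,0,0],0,-1]]'

```text
clock: 6.15
tool_pos: [0.6722, -0.1219, 0.2035]
tool_rot: [-2.351, 2.084, -0.001]
force: [0.0, 0.2, -2.5]
opening: 0.0551
grip_force: 25.0
```

Request:
servo_tool --moves '[[[-1.5,0,-3],0,-1],[[0,0,-2],0,-1],[[0,0,-1],0,-1],[[0,0,0],0,-1],[[0,0,0],0,-1]]'

```text
clock: 6.65
tool_pos: [0.6704, -0.1219, 0.1977]
tool_rot: [-2.351, 2.084, -0.001]
force: [-1.5, -0.2, 0.4]
opening: 0.055
grip_force: 25.0
```

Request:
servo_tool --moves '[[[0,0,0],0,1],[[0,0,0],0,1],[[0,0,0],0,1],[[0,0,15],0,1],[[0,0,30],0,1],[[0,0,40],0,1],[[-15,0,20],0,1],[[-35,-5,0],0,1],[[-40,-15,0],0,1],[[-40,-25,0],0,1]]'

```text
clock: 7.65
tool_pos: [0.5394, -0.1663, 0.3023]
tool_rot: [-2.353, 2.081, -0.001]
force: [-0.8, -1.6, 0.7]
opening: 0.0868
grip_force: 0.0
```

Request:
servo_tool --moves '[[[-45,-25,0],0,1],[[-45,-30,0],0,1],[[-45,-30,0],0,1],[[-35,-30,0],0,1],[[-20,-15,-20],0,1],[[-8,-4,-30],0,1],[[0,0,-20],0,1],[[0,0,0],0,1]]'

```text
clock: 8.45
tool_pos: [0.3485, -0.2949, 0.2298]
tool_rot: [2.349, -2.085, -0.008]
force: [0.1, 0.2, 0.7]
opening: 0.0869
grip_force: 0.0
```

Run:
```python
from w import *
s=arm.get_obs(); shot('top','t1'); shot('wrist','w2'); print(s['tool_pos'].round(4),s['tool_rot'].round(3))
z=np.load('pics/t1.npz');a=cv2.hconcat([cv2.imread('pics/t1.png'),cv2.imread('pics/w2.png')]);cv2.imwrite('pics/c1.png',cv2.resize(a,(800,300)))
for f in('t1','w2'):
    z=np.load(f'pics/{f}.npz');W=world(z['d'],z['K'],z['t'],z['R']);K=z['K']
    h=cv2.cvtColor(z['p'],cv2.COLOR_RGB2HSV);
    for n,a,b,zt in(('blue',100,125,.24),('yellow',22,34,.11),('green',60,90,.09)):
        m=(h[...,0]>=a)&(h[...,0]<=b)&(h[...,1]>90)&(abs(W[...,2]-zt)<.01)
        q=W[m]
        if len(q)>50: print(f,n,len(q),q.mean(0).round(4),np.ptp(q,axis=0).round(3),((q.min(0)+q.max(0))/2).round(4))
```

```text
[ 0.3485 -0.2949  0.2298] [ 2.349 -2.085 -0.008]
t1 blue 651 [ 0.6679 -0.1178  0.2378] [0.054 0.054 0.013] [ 0.6682 -0.1181  0.2368]
t1 green 127 [ 0.403  -0.1741  0.0879] [0.029 0.039 0.01 ] [ 0.4073 -0.1756  0.0877]
w2 yellow 3245 [ 0.3431 -0.3023  0.108 ] [0.055 0.056 0.01 ] [ 0.343  -0.3018  0.1063]
w2 green 497 [ 0.4182 -0.1914  0.0875] [0.105 0.13  0.016] [ 0.4514 -0.2212  0.0878]
```

View pics/c1.png

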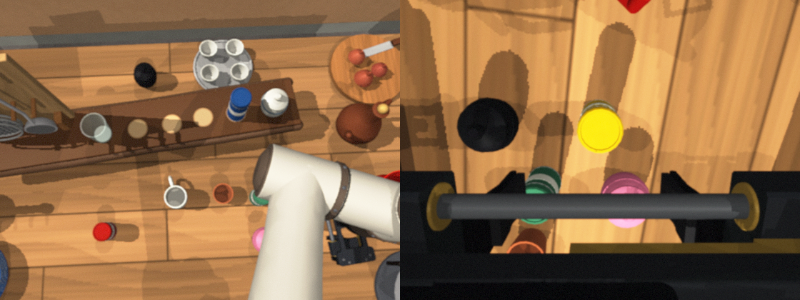

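Blue stands upright on the mark next to the salt pot, about 2 mm off centre. Yellow is visible at (600,130) in the wrist half.

Request:
servo_tool --moves '[[[-3,-4,-20],0,1],[[-2,-3,-35],0,1],[[0,0,-40],0,1],[[0,0,-35],0,1],[[0,0,-20],0,1],[[0,0,-10],0,1],[[0,0,-4],0,1],[[0,0,0],0,1]]'

```text
clock: 9.35
tool_pos: [0.3467, -0.3029, 0.0689]
tool_rot: [-2.351, 2.083, -0.003]
force: [0.2, -0.2, 0.7]
opening: 0.0875
grip_force: 0.0
```

Request:
servo_tool --moves '[[[0,0,0],0,0.5],[[0,0,0],0,-1],[[0,0,0],0,-1],[[0,0,0],0,-1],[[0,0,0],0,-1],[[0,0,0],0,-1]]'

```text
clock: 9.95
tool_pos: [0.3451, -0.3025, 0.0682]
tool_rot: [2.351, -2.083, -0.001]
force: [-1.9, 0.5, 3.3]
opening: 0.0555
grip_force: 25.0
```

Request:
servo_tool --moves '[[[0,0,15],0,-1],[[0,0,30],0,-1],[[0,0,40],0,-1],[[0,0,40],0,-1],[[0,5,25],0,-1],[[0,19,10],0,-1],[[5,35,0],0,-1],[[15,40,0],0,-1],[[15,40,0],0,-1],[[15,40,0],0,-1]]'

```text
clock: 10.95
tool_pos: [0.3952, -0.1217, 0.2275]
tool_rot: [-2.35, 2.084, 0.001]
force: [1.6, -0.9, -3.0]
opening: 0.0552
grip_force: 25.0
```

Request:
servo_tool --moves '[[[25,40,0],0,-1],[[40,35,0],0,-1],[[40,20,0],0,-1],[[40,8,0],0,-1],[[40,2,0],0,-1],[[35,0,0],0,-1],[[25,0,0],0,-1],[[15,0,0],0,-1],[[7,0,0],0,-1],[[0,0,0],0,-1]]'

```text
clock: 11.95
tool_pos: [0.6601, -0.0205, 0.2263]
tool_rot: [2.349, -2.083, -0.003]
force: [-0.4, -0.4, -2.3]
opening: 0.0551
grip_force: 25.0
```

Now (+2, +2), down to 0.178.

Request:
servo_tool --moves '[[[1,1,-15],0,-1],[[1,1,-15],0,-1],[[0,0,-8],0,-1],[[0,0,-4],0,-1],[[0,0,-2],0,-1],[[0,0,0],0,-1],[[0,0,0],0,-1]]'

```text
clock: 12.65
tool_pos: [0.6624, -0.0186, 0.1849]
tool_rot: [-2.35, 2.083, -0.002]
force: [0.1, 0.4, -2.4]
opening: 0.0551
grip_force: 25.0
```

Request:
servo_tool --moves '[[[0,0,-3],0,-1],[[0,0,-2.5],0,-1],[[0,0,-1.5],0,-1],[[0,0,0],0,-1],[[0,0,0],0,-1]]'

```text
clock: 13.15
tool_pos: [0.6622, -0.0188, 0.1782]
tool_rot: [-2.351, 2.083, -0.002]
force: [-2.8, 0.2, 4.9]
opening: 0.0553
grip_force: 25.0
```

Request:
servo_tool --moves '[[[0,0,0],0,1],[[0,0,0],0,1],[[0,0,0],0,1],[[0,0,15],0,1],[[0,0,30],0,1],[[0,0,40],0,1],[[-15,0,25],0,1],[[-35,0,0],0,1],[[-40,-10,0],0,1],[[-40,-25,0],0,1]]'

```text
clock: 14.15
tool_pos: [0.5312, -0.0528, 0.2865]
tool_rot: [-2.353, 2.081, 0.0]
force: [0.1, -0.4, 0.4]
opening: 0.0873
grip_force: 0.0
```

Request:
servo_tool --moves '[[[-40,-30,0],0,1],[[-35,-35,0],0,1],[[-25,-30,-10],0,1],[[-10,-20,-30],0,1],[[-4,-10,-30],0,1],[[0,-3,-10],0,1],[[0,0,0],0,1]]'

```text
clock: 14.85
tool_pos: [0.4176, -0.1817, 0.2059]
tool_rot: [2.349, -2.084, -0.003]
force: [0.1, 0.1, 0.1]
opening: 0.0873
grip_force: 0.0
```

```bash
cat > look.py <<'E'
from w import *
import sys
tag=sys.argv[1]
s=arm.get_obs(); print(s['tool_pos'].round(4),s['tool_rot'].round(3))
for c in('top','wrist'):
    f=c+tag; shot(c,f)
    z=np.load(f'pics/{f}.npz');W=world(z['d'],z['K'],z['t'],z['R'])
    h=cv2.cvtColor(z['p'],cv2.COLOR_RGB2HSV)
    for n,a,b,t in(('blue',100,125,.13),('yellow',22,34,.11),('green',60,90,.09),('red',0,6,.07)):
      for zt in(t,t+.11):
        m=((h[...,0]>=a)&(h[...,0]<=b)&(h[...,1]>90)&(abs(W[...,2]-zt)<.009)).astype(np.uint8)
        k,l,st,_=cv2.connectedComponentsWithStats(m)
        for i in range(1,k):
            if st[i,4]>250: q=W[l==i]; print(c,n,zt,len(q),q.mean(0).round(4),np.ptp(q,axis=0).round(3),((q.min(0)+q.max(0))/2).round(4)[:2])
E
python3 look.py 3
```

```text
[ 0.4176 -0.1817  0.2059] [ 2.349 -2.084 -0.003]
top blue 0.24 645 [ 0.6679 -0.118   0.2379] [0.054 0.054 0.012] [ 0.6685 -0.1179]
top yellow 0.22 608 [ 0.658  -0.0178  0.218 ] [0.054 0.053 0.011] [ 0.6586 -0.0179]
top red 0.07 536 [0.3352 0.2937 0.0683] [0.053 0.053 0.014] [0.3357 0.294 ]
top red 0.18 251 [ 0.401  -0.4695  0.1799] [0.107 0.051 0.018] [ 0.3979 -0.4791]
wrist green 0.09 3222 [ 0.4189 -0.1842  0.088 ] [0.053 0.055 0.009] [ 0.4186 -0.1837]
```

Request:
servo_tool --moves '[[[1,-2,-20],0,1],[[0,0,-35],0,1],[[0,0,-40],0,1],[[0,0,-33],0,1],[[0,0,-18],0,1],[[0,0,-9],0,1],[[0,0,-4],0,1],[[0,0,0],0,1],[[0,0,0],0,0.5],[[0,0,0],0,-1]]'

```text
clock: 15.95
tool_pos: [0.4201, -0.1836, 0.0491]
tool_rot: [-2.35, 2.083, -0.003]
force: [0.1, -0.1, 0.3]
opening: 0.0777
grip_force: 0.0
```

Request:
servo_tool --moves '[[[0,0,0],0,-1],[[0,0,0],0,-1],[[0,0,0],0,-1],[[0,0,0],0,-1]]'

```text
clock: 16.35
tool_pos: [0.4188, -0.1837, 0.0483]
tool_rot: [2.351, -2.084, -0.0]
force: [-1.8, 0.7, 3.2]
opening: 0.0553
grip_force: 25.0
```

Request:
servo_tool --moves '[[[0,0,15],0,-1],[[0,0,30],0,-1],[[0,0,40],0,-1],[[0,0,40],0,-1],[[0,5,25],0,-1],[[0,20,10],0,-1],[[0,35,0],0,-1],[[5,40,0],0,-1],[[5,40,0],0,-1],[[10,40,0],0,-1]]'

```text
clock: 17.35
tool_pos: [0.438, -0.0022, 0.2075]
tool_rot: [2.35, -2.084, -0.002]
force: [0.6, -0.3, -2.5]
opening: 0.0551
grip_force: 25.0
```

Request:
servo_tool --moves '[[[15,40,0],0,-1],[[25,25,0],0,-1],[[35,12,0],0,-1],[[40,4,0],0,-1],[[40,0,0],0,-1],[[28,0,0],0,-1],[[16,0,0],0,-1],[[8,0,0],0,-1],[[0,0,0],0,-1],[[0,0,0],0,-1]]'

```text
clock: 18.35
tool_pos: [0.6451, 0.0774, 0.2076]
tool_rot: [2.35, -2.083, -0.002]
force: [-0.9, 0.1, -3.2]
opening: 0.0552
grip_force: 25.0
```

Request:
servo_tool --moves '[[[0.5,0,-15],0,-1],[[0,0,-15],0,-1],[[0,0,-8],0,-1],[[0,0,-4],0,-1],[[0,0,-3],0,-1],[[0,0,-2.5],0,-1],[[0,0,-1],0,-1],[[0,0,-1],0,-1],[[0,0,0],0,-1],[[0,0,0],0,-1]]'

```text
clock: 19.35
tool_pos: [0.6468, 0.0774, 0.1587]
tool_rot: [-2.351, 2.084, -0.0]
force: [0.5, -0.2, -3.1]
opening: 0.055
grip_force: 25.0
```

Request:
servo_tool --moves '[[[-1,0,-0.5],0,-1],[[0,0,-0.5],0,-1],[[0,0,0],0,-1],[[0,0,0],0,-1]]'

```text
clock: 19.75
tool_pos: [0.646, 0.0774, 0.1583]
tool_rot: [-2.35, 2.083, -0.002]
force: [0.1, 0.8, 0.6]
opening: 0.055
grip_force: 25.0
```

Request:
servo_tool --moves '[[[0,0,0],0,1],[[0,0,0],0,1],[[0,0,0],0,1],[[0,0,15],0,1],[[0,0,30],0,1],[[0,0,40],0,1],[[-15,0,20],0,1],[[-35,0,0],0,1],[[-40,10,0],0,1],[[-40,30,0],0,1]]'

```text
clock: 20.75
tool_pos: [0.5143, 0.1163, 0.2626]
tool_rot: [2.347, -2.088, 0.0]
force: [0.9, 1.9, -0.4]
opening: 0.0871
grip_force: 0.0
```

Request:
servo_tool --moves '[[[-40,35,0],0,1],[[-40,35,0],0,1],[[-40,35,-5],0,1],[[-35,35,-20],0,1],[[-20,25,-30],0,1],[[-5,12,-20],0,1],[[0,0,0],0,1],[[0,0,0],0,1]]'

```text
clock: 21.55
tool_pos: [0.3453, 0.286, 0.1895]
tool_rot: [-2.352, 2.083, -0.001]
force: [-0.5, 0.2, 0.1]
opening: 0.0868
grip_force: 0.0
```

```bash
python3 look.py 4
```

```text
[0.3453 0.286  0.1895] [-2.352e+00  2.083e+00 -1.000e-03]
top blue 0.24 645 [ 0.6681 -0.1178  0.2378] [0.055 0.054 0.012] [ 0.6693 -0.1179]
top yellow 0.22 609 [ 0.6582 -0.0175  0.2181] [0.054 0.053 0.011] [ 0.6586 -0.0177]
top green 0.2 559 [0.6434 0.0771 0.198 ] [0.052 0.05  0.012] [0.644  0.0772]
top red 0.07 541 [0.3354 0.2936 0.0683] [0.053 0.053 0.013] [0.3356 0.2941]
top red 0.18 327 [ 0.3984 -0.4681  0.1798] [0.108 0.054 0.018] [ 0.397 -0.479]
wrist red 0.07 3188 [0.3361 0.2944 0.068 ] [0.054 0.055 0.01 ] [0.3357 0.2952]
```

Request:
servo_tool --moves '[[[-5,5,-15],0,1],[[-4,3.5,-35],0,1],[[0,0,-40],0,1],[[0,0,-35],0,1],[[0,0,-20],0,1],[[0,0,-10],0,1],[[0,0,-4],0,1],[[0,0,0],0,1],[[0,0,0],0,0.5],[[0,0,0],0,-1]]'

```text
clock: 22.65
tool_pos: [0.3367, 0.2951, 0.0312]
tool_rot: [-2.349, 2.082, 0.001]
force: [-0.1, -0.2, 1.1]
opening: 0.078
grip_force: 0.0
```

Request:
servo_tool --moves '[[[0,0,0],0,-1],[[0,0,0],0,-1],[[0,0,0],0,-1],[[0,0,0],0,-1]]'

```text
clock: 23.05
tool_pos: [0.336, 0.2944, 0.0304]
tool_rot: [-2.351, 2.084, 0.0]
force: [-1.4, -1.1, 1.7]
opening: 0.0553
grip_force: 25.0
```

Request:
servo_tool --moves '[[[0,0,15],0,-1],[[0,0,30],0,-1],[[0,0,40],0,-1],[[0,0,40],0,-1],[[0,-5,25],0,-1],[[5,-20,10],0,-1],[[15,-35,0],0,-1],[[25,-35,0],0,-1],[[35,-15,0],0,-1],[[40,-4,0],0,-1]]'

```text
clock: 24.05
tool_pos: [0.4562, 0.1783, 0.1903]
tool_rot: [2.35, -2.085, -0.001]
force: [-0.3, 0.7, -1.0]
opening: 0.0553
grip_force: 25.0
```

Request:
servo_tool --moves '[[[40,0,0],0,-1],[[40,0,0],0,-1],[[40,0,0],0,-1],[[30,0,0],0,-1],[[18,0,0],0,-1],[[10,0,0],0,-1],[[0,0,0],0,-1],[[0,0,0],0,-1]]'

```text
clock: 24.85
tool_pos: [0.6332, 0.1803, 0.1897]
tool_rot: [2.35, -2.083, -0.001]
force: [-0.5, -0.0, -1.0]
opening: 0.055
grip_force: 25.0
```

Request:
servo_tool --moves '[[[0,0,-15],0,-1],[[0,0,-15],0,-1],[[0,0,-8],0,-1],[[0,0,-4],0,-1],[[0,0,-3],0,-1],[[0,0,-2.5],0,-1],[[0,0,-1],0,-1],[[0,0,0],0,-1],[[0,0,0],0,-1]]'

```text
clock: 25.75
tool_pos: [0.6343, 0.1804, 0.1419]
tool_rot: [-2.351, 2.084, -0.0]
force: [-0.7, 0.2, -1.2]
opening: 0.0554
grip_force: 25.0
```

Request:
servo_tool --moves '[[[0,0,-1],0,-1],[[0,0,-0.5],0,-1],[[0,0,-0.5],0,-1],[[0,0,0],0,-1]]'

```text
clock: 26.15
tool_pos: [0.6342, 0.1804, 0.1404]
tool_rot: [-2.351, 2.083, -0.001]
force: [-1.8, 0.2, 3.0]
opening: 0.0547
grip_force: 25.0
```

Request:
servo_tool --moves '[[[0,0,0],0,1],[[0,0,0],0,1],[[0,0,0],0,1],[[0,0,15],0,1],[[0,0,30],0,1],[[0,0,40],0,1],[[-10,0,25],0,1],[[-30,0,10],0,1],[[-40,0,0],0,1],[[-40,0,0],0,1]]'

```text
clock: 27.15
tool_pos: [0.5132, 0.1803, 0.2595]
tool_rot: [-2.35, 2.084, -0.0]
force: [-0.2, 0.2, 0.0]
opening: 0.0871
grip_force: 0.0
```

Request:
servo_tool --moves '[[[-40,20,0],0,1],[[-35,20,0],0,1],[[-20,10,0],0,1],[[0,0,0],0,1],[[0,0,0],0,1]]'

```text
clock: 27.65
tool_pos: [0.4192, 0.2306, 0.26]
tool_rot: [-2.351, 2.082, -0.0]
force: [-1.1, -0.1, 0.2]
opening: 0.0869
grip_force: 0.0
```

```bash
python3 look.py 5
python3 - <<'E'
from h import *
shot('scene','s5')
cv2.imwrite('pics/c5.png',cv2.resize(cv2.hconcat([cv2.imread('pics/top5.png'),cv2.imread('pics/s5.png')]),(800,300)))
E
```

```text
[0.4192 0.2306 0.26  ] [-2.351  2.082 -0.   ]
top blue 0.24 649 [ 0.6679 -0.1179  0.2378] [0.054 0.054 0.012] [ 0.6686 -0.1178]
top yellow 0.22 614 [ 0.6583 -0.0175  0.2182] [0.053 0.053 0.011] [ 0.6582 -0.0176]
top green 0.2 558 [0.6434 0.0769 0.1981] [0.053 0.05  0.011] [0.644  0.0772]
top red 0.18 583 [0.6323 0.1812 0.1782] [0.056 0.055 0.012] [0.6339 0.1812]
top red 0.18 314 [ 0.3989 -0.4685  0.1802] [0.103 0.047 0.018] [ 0.3993 -0.481 ]
wrist red 0.18 1015 [0.6113 0.182  0.1769] [0.015 0.047 0.01 ] [0.6132 0.1821]
```

View pics/c5.png

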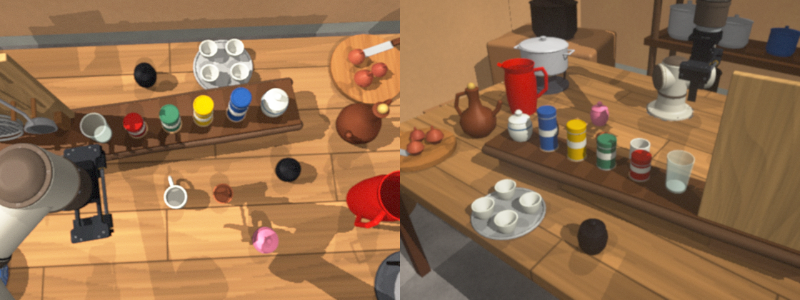

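All four tins stand upright on their marks, within about 3 mm. The order is salt pot, blue, yellow, green, red, tumbler, and the arm is clear of everything.

```bash
python3 -c "from cell import arm; print(arm.finish_job())"
```

```text
the job is handed in; nothing more can be done
None
```

The four tins are back upright on the shelf marks in height order (blue by the salt pot, then yellow, green and red by the tumbler), each within about 3 mm of its mark's centre, and the job is handed in at about 28 s of the 99 s limit.

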